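# Slide optic mounts into their bays

## Task

Clear up the three loose optic mounts lying around the post holder: behind the back fence of each of the two fenced bays a sample mount is bolted down, and every loose mount belongs wholly inside the bay whose sample has the same outline (round or square). Slide the mounts flat along the table and in through the open mouth, never lifting or tipping them. Do not touch the post holder in the middle and leave the two small brass lens cells standing where they are.

Things in the scene. Friction and masses are not known exactly. Their poses are not given: they have to be found in the camera images.
- mount_round_a: One round black ring mount lying flat, loose, 250 g nominal: outside diameter 80 mm, 20 mm thick, plain through-bore 50 mm in diameter (open down to the table) in its middle. Too wide to grasp across; it can be pushed on its side or hooked by a finger in the bore. Origin: centre of the underside; z up.
- mount_round_b: Another round black ring mount lying flat, loose, 250 g nominal: outside diameter 80 mm, 20 mm thick, plain through-bore 50 mm in diameter (open down to the table) in its middle. Too wide to grasp across; it can be pushed on its side or hooked by a finger in the bore. Origin: centre of the underside; z up.
- mount_square: Square black cage-plate mount lying flat, loose, 250 g nominal: 80 x 80 mm, 20 mm thick, plain through-bore 50 mm in diameter (open down to the table) in its middle. Too wide to grasp across; it can be pushed on its side or hooked by a finger in the bore. Origin: centre of the underside; x and y along its sides, z up.
- sample_round: Sample of the round mount (same size and look), fixed to the table (its centre about 55 mm) behind the back fence of the bay that takes the round mounts (left or right, it varies). Origin: centre of the underside.
- sample_square: Sample of the square mount (same size and look), fixed to the table behind the back fence of the other bay, the one that takes the square mount. Origin: centre of the underside.
- bay_left: On the left (+y), a fenced bay standing on the table, fixed: three steel fences 20 mm high and 8 mm thick round a space 130 mm deep and 210 mm wide; no floor (the table is the floor), one long side open as the mouth, facing the middle of the table. Origin: on the table, middle of the mouth line. x points from the mouth into the bay (inside of the back fence at x = 0.130), y along the mouth (side fences' insides at y = +-0.105), z up. Its yaw and place vary.
- bay_right: On the right (-y), a fenced bay standing on the table, fixed: three steel fences 20 mm high and 8 mm thick round a space 130 mm deep and 210 mm wide; no floor (the table is the floor), one long side open as the mouth, facing the middle of the table. Origin: on the table, middle of the mouth line. x points from the mouth into the bay (inside of the back fence at x = 0.130), y along the mouth (side fences' insides at y = +-0.105), z up. Its yaw and place vary.
- post_holder: Black empty post holder fixed to the table in the middle of the mounts: upright cylinder 30 mm in diameter, 40 mm high, with a small thumbscrew sticking out to 20 mm from its axis at 30 mm height. Must not be touched, by the robot or by a mount. Origin: centre of the underside.
- lens_cell_left: Small brass lens cell standing loose, cylinder 28 mm in diameter, 26 mm high, 80 g, in front of the mouth of the left bay to one side. Bystander. Origin: centre of the underside.
- lens_cell_right: Small brass lens cell standing loose, cylinder 28 mm in diameter, 26 mm high, 80 g, in front of the mouth of the right bay to one side. Bystander. Origin: centre of the underside.
Not all that is in view belongs to the job. Leave any brown or green look-alike of the mount_square alone. What is shaped like the mount_round_a but blue is not meant.

How it is judged (in metres and radians):
At the end, for the whole second after the job is handed in: Each mount is in the bay with the sample of its outline: centre 35 to 105 mm inside the mouth line and within 80 mm of the bay's centre line, flat (underside below 5 mm, tilt under 0.1 rad), at rest; both lens cells within 10 mm of where they stood (((world y of sample_round above 0 m and x of mount_round_a in the frame of bay_left between 0.035 and 0.105 m and y of mount_round_a in the frame of bay_left between -0.08 and 0.08 m and x of mount_round_b in the frame of bay_left between 0.035 and 0.105 m and y of mount_round_b in the frame of bay_left between -0.08 and 0.08 m and x of mount_square in the frame of bay_right between 0.035 and 0.105 m and y of mount_square in the frame of bay_right between -0.08 and 0.08 m) or (world y of sample_round below 0 m and x of mount_round_a in the frame of bay_right between 0.035 and 0.105 m and y of mount_round_a in the frame of bay_right between -0.08 and 0.08 m and x of mount_round_b in the frame of bay_right between 0.035 and 0.105 m and y of mount_round_b in the frame of bay_right between -0.08 and 0.08 m and x of mount_square in the frame of bay_left between 0.035 and 0.105 m and y of mount_square in the frame of bay_left between -0.08 and 0.08 m)) and height (world z) of each of mount_round_a, mount_round_b, mount_square below 0.005 m and angle between each of mount_round_a, mount_round_b, mount_square's own z axis and vertical below 0.1 rad and linear speed of each of mount_round_a, mount_round_b, mount_square below 0.02 m/s and distance of each of lens_cell_left, lens_cell_right from where it was at the start of the episode below 0.01 m); the robot touches nothing.
It fails at once if a mount is lifted off the table (more than 12 mm) (height (world z) of any of mount_round_a, mount_round_b, mount_square above 0.012 m).
It fails at once if a mount is tipped (more than 0.3 rad) (angle between any of mount_round_a, mount_round_b, mount_square's own z axis and vertical above 0.3 rad).
It fails at once if the post holder is touched (more than 3 N) (contact force between anything else and post_holder above 3 N).
It fails at once if a lens cell is shoved more than 10 mm or knocked over (distance of any of lens_cell_left, lens_cell_right from where it was at the start of the episode above 0.01 m or angle between any of lens_cell_left, lens_cell_right's own z axis and vertical above 0.3 rad).
It also fails if it takes over 59 s, if anything falls off the work surface, if the arm or the gripper's body presses on something with over 40 N, if the wrist force passes 120 N, or if a joint passes its speed limit or range.

## Robot

A 6-joint arm with a two-finger parallel gripper is mounted at the origin on the work surface. World frame = base frame: x ahead of the robot, y to its left, z up, the work surface at z = 0. Lengths are in mm, angles in degrees, forces in N, time in s.
With the tool pointing down it reaches from about 275 to 850 mm from the base axis. Payload 19 kg.
Tool frame: the origin (TCP) lies at the very end of the fingers, on their centre line; the grasp point (between the pads) lies ctrl.grasp_offset behind it (ctrl.grasp_offset is the distance from the TCP to the grasp point, in mm); z points along the fingers, y is the line along which they close (so a half turn about z gives the same grasp; the last joint's range is limited). The gripper opens to 85 mm and grips with 20 to 120 N. Pads are 22 mm wide; open, the fingers measure 114 mm over their backs; the gripper's body (76 mm by 85 mm) begins 54 mm behind the grasp point. The pads swing forward as they close: fully open they stand 13 mm farther back than shut.
Start: joints at [-80.042, 8.623, 82.357, -0, 89.026, -7.678], TCP at [174.177, -547.953, 231.267] pointing down, gripper open.
Joint ranges: [-160.23, 160.23], [-39.13, 120.54], [6.94, 153.29], [-79.49, 259.48], [9.18, 160.14], [-161.06, 161.06]. Speed limits (degrees/s): [108.29, 108.29, 127.2, 172.46, 172.46, 172.46].

## Interface

Orientations are given as [roll, pitch, yaw] about the fixed x, y, z axes, in that order (R = Rz(yaw) Ry(pitch) Rx(roll)).
In Python, from workcell import ctrl gives the robot as it stands. The module is installed in compiled form; this text tells all that it offers. Calls block until the motion is done:
- ctrl.move_ptp(position, orientation): joint-space move of the TCP to a pose.
- ctrl.movel(position, rot=None, feed=150, f_stop=None): straight line of the TCP; rot=None keeps the orientation; feed is the mean speed in mm/s. With f_stop (N) it stops when the force on the tool has changed by that much, and returns True; else False.
- ctrl.move_joints(angles): joint-space move.
- ctrl.gripper_to(opening): finger opening in mm; the grip force is fixed at half the most; returns when the fingers have stopped.
- ctrl.wait(seconds).
- ctrl.ik(position, orientation): joint angles nearest the present ones, or None.
- ctrl.get_obs(): the state.
- ctrl.read_camera(name): name is "side" or "top" or "wrist"; returns a dict with "frame" (480x640x3 uint8, red, green, blue), "fov_y" (degrees; the focal length in pixels is half the picture's height over the tangent of half this angle, whatever the lens; pixels are square), "cx", "cy" (the principal point, pixels), "R" (3x3) and "t" (3): a world point X has camera coordinates R X + t. Camera axes: x right, y down, z forward; pixel columns grow to the right and rows downward; lengths in mm; the calibration is good to about 2 mm. A picture is of the moment at which its call begins. There is no depth.
A pose or a line that the arm cannot do raises ctrl.Unreachable and nothing moves.
- ctrl.sign_off(): hands the job in; it is judged then, once.
The state is a dict: "time_s": time; "joint_positions": joint angles; "joint_vel": joint speeds; "joint_efforts": joint torques, N m; "tcp_pos": TCP position; "ee_rot": TCP orientation; "ft_force": force on the tool from outside, world axes, zero at the start; "torque": the same for the moment, N m; "width": finger opening in mm; "gripper_force": force on a finger pad.
Only numpy, scipy, OpenCV 4.12 (cv2) and the standard library are available. Lean on these libraries where they do the work, as an engineer would, in place of code of your own. Each camera call takes 0.05 s, during which the arm holds its last target. There are 200 camera calls.

## Working session

There is one attempt and no reset: what is moved stays moved. The work goes in short steps, each a Python script; the robot and the scene stay as the last script left them, time stands still between calls to the robot, and variables do not carry over. Pictures are saved under pics/ and viewed, at most 10 in all, crops included, and the job is handed in when it is done.

```bash
mkdir -p pics; python3 - <<'E'
from workcell import ctrl
import cv2,numpy as np
for n in("top","side"):
    c=ctrl.read_camera(n);cv2.imwrite(f"pics/{n}0.png",c["frame"][:,:,::-1])
    print(n,c["fov_y"],c["cx"],c["cy"],np.round(c["R"],4).tolist(),np.round(c["t"],1).tolist())
o=ctrl.get_obs();print(o["time_s"],o["tcp_pos"],o["ee_rot"],ctrl.grasp_offset)
E
```

```text
top 45.04186340052496 323.579858536138 232.97105120261125 [[0.0067, -0.9999, 0.0075], [-0.9973, -0.0072, -0.0732], [0.0733, -0.007, -0.9973]] [-9.2, 570.8, 1295.9]
side 52.23864081298063 316.36884096886314 239.83939085163126 [[0.9455, -0.3246, 0.0249], [-0.1349, -0.4604, -0.8774], [0.2963, 0.8262, -0.4791]] [-540.2, 127.6, 860.4]
0.1 [ 174.1367047  -547.75885926  230.76000493] [-1.79938939e+02 -7.87931120e-03  1.76376564e+01] 18.700000000000003
```

View pics/top0.png

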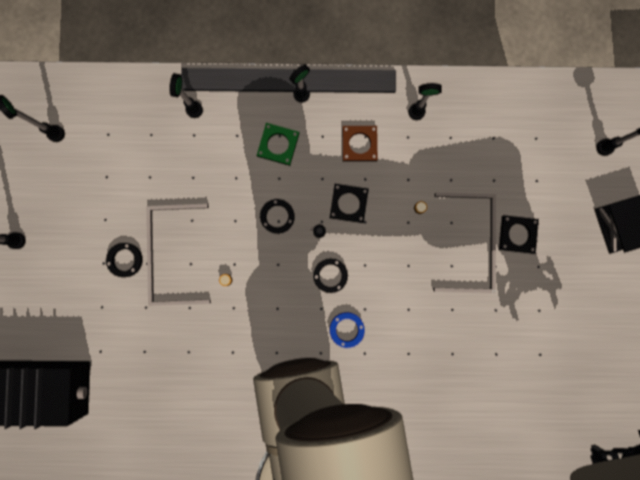

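View pics/side0.png

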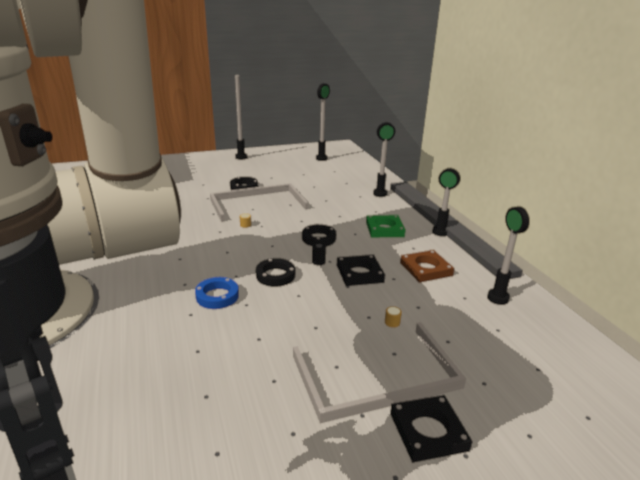

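Top view: the round sample is at (124,260), behind the left bay, and the square sample is at (519,234), behind the right bay. The candidates are:
- **Round:** black rings at (277,215) and (330,275) are loose and meant. The blue ring at (347,329) is not.
- **Square:** the black plate at (349,203) is meant. The green (278,144) and brown (360,142) plates are not.
- **Other:** post holder at (319,231), lens cells at (225,280) and (421,207).

Next I'll measure these and confirm them in an enlarged crop.

```bash
cat > h.py <<'E'
import cv2,numpy as np
from workcell import ctrl
def ray(c,uv,z):
    R,t=np.array(c["R"]),np.array(c["t"]);f=240/np.tan(np.radians(c["fov_y"]/2))
    d=R.T@np.array([(uv[0]-c["cx"])/f,(uv[1]-c["cy"])/f,1]);C=-R.T@t
    return (C+d*(z-C[2])/d[2])[:2]
def blobs(c,mask,z,amin=40):
    cs,_=cv2.findContours(mask.astype(np.uint8),cv2.RETR_EXTERNAL,cv2.CHAIN_APPROX_NONE)
    out=[]
    for k in cs:
        if cv2.contourArea(k)<amin: continue
        p=np.array([ray(c,q,z) for q in k[:,0]],np.float32)
        (x,y),(w,h),a=cv2.minAreaRect(p);uv=k[:,0].mean(0)
        out.append((uv.round(),(round(x,1),round(y,1)),(round(w),round(h)),round(a,1)))
    return out
E
python3 - <<'E'
from h import *
c=ctrl.read_camera("top");f=c["frame"].astype(int);v=f.max(2)
roi=np.zeros(v.shape,bool);roi[110:345,90:550]=1
print("dark");[print(*b) for b in blobs(c,roi&(v<48),20)]
hsv=cv2.cvtColor(c["frame"],cv2.COLOR_RGB2HSV)
print("brass");[print(*b) for b in blobs(c,roi&(hsv[...,1]>90)&(v>90)&(hsv[...,0]<28),26)]
print("post top",ray(c,(319,231),40),ray(c,(319,231),0))
for n,q in dict(L=[(209,205),(150,207),(153,299),(211,298)],R=[(434,196),(493,196),(491,288),(432,288)]).items():
    print(n,[ray(c,p,20).round().tolist() for p in q])
cv2.imwrite("pics/crop1.png",cv2.resize(c["frame"][110:345,110:550,::-1],None,fx=1.8,fy=1.8,interpolation=cv2.INTER_CUBIC))
E
```

```text
dark
[325. 286.] (451.1, -8.0) (55, 19) 68.1
[342. 274.] (476.9, -47.6) (56, 18) 0.3
[323. 265.] (497.6, -4.0) (19, 58) 36.6
[124. 260.] (508.6, 446.1) (72, 77) 0.4
[319. 230.] (575.3, 6.4) (27, 25) 0.4
[519. 233.] (571.8, -448.9) (83, 79) 83.8
[277. 215.] (609.6, 101.8) (76, 74) 45.5
[349. 203.] (640.1, -63.1) (79, 79) 82.2
[416. 113.] (848.5, -218.5) (19, 35) 0.5
[194. 112.] (846.3, 296.9) (14, 35) 0.5
brass
[225. 279.] (465.0, 216.0) (27, 27) 1.1
[421. 206.] (631.4, -227.7) (25, 28) 89.7
[374. 141.] (779.4, -114.0) (77, 23) 2.1
post top [573.77347125   5.2210021 ] [576.84740878   5.25777287]
L [[633.0, 257.0], [627.0, 391.0], [419.0, 378.0], [422.0, 248.0]]
R [[658.0, -258.0], [659.0, -393.0], [449.0, -385.0], [448.0, -252.0]]
```

View pics/crop1.png

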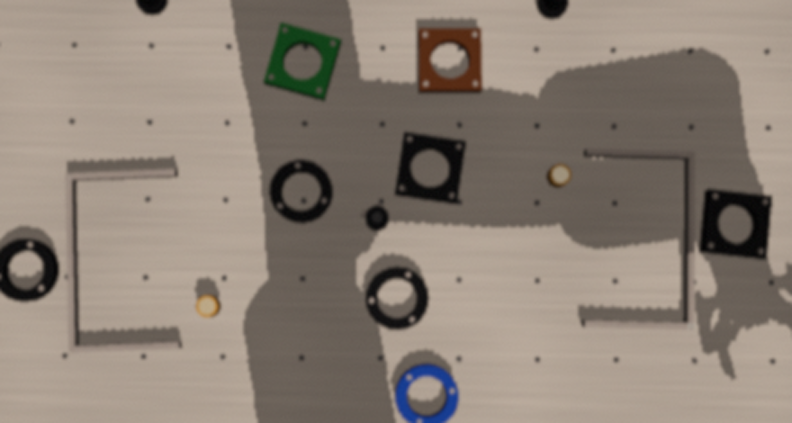

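The crop confirms the three black loose mounts, and the blue, green and brown ones stay put. Rounds go in the left bay and the square in the right. I'll hook each bore with the closed fingers and drag, starting with ring B, nearest the robot, because its path has to swing round the left lens cell.

```bash
cat >> h.py <<'E'
O=[180,0,90]
def drag(start,path,feed=110):
    """Hook the bore at start with closed fingers, drag the fingers along path, come out upward."""
    ctrl.move_ptp([*start,90],O)
    if ctrl.movel([*start,7],feed=90,f_stop=15): 
        print("touched on descent",ctrl.get_obs()["tcp_pos"]); return False
    for p in path:
        ctrl.movel([*p,7],feed=feed); o=ctrl.get_obs(); print(o["tcp_pos"].round(1),o["ft_force"].round(1))
    q=np.array(path[-1],float);d=q-np.array(path[-2]);q-=6*d/np.linalg.norm(d)   # ease off the bore wall
    ctrl.movel([*q,7],feed=60); ctrl.movel([*q,90],feed=150); print("t",ctrl.get_obs()["time_s"]); return True
E
python3 - <<'E'
from h import *
c=ctrl.read_camera("top");b=ray(c,(330.6,275),20);print("B",b)
ctrl.gripper_to(0)
drag(b,[(490,60),(550,165),(547,255),(535,285),(468,330)])
c=ctrl.read_camera("top");cv2.imwrite("pics/top2.png",c["frame"][:,:,::-1])
E
```

```text
B [475.5575008  -21.75585718]
[489.9  59.8   7. ] [-0.9 -0.8  0.7]
[549.9 164.6   7. ] [-0.5 -0.2 -0.8]
[547.  254.7   6.9] [-0.3  0.1  0.3]
[534.9 285.1   7. ] [ 0.1  0.1 -0. ]
[468.2 330.    7.1] [ 1.  -0.3  0.5]
t 9.6667
```

View pics/top2.png

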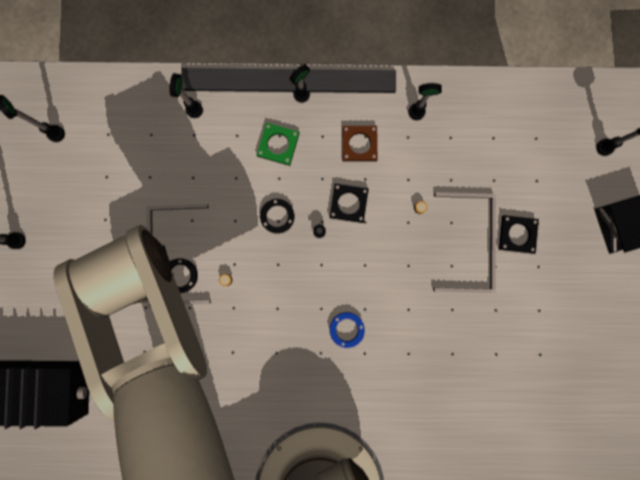

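Ring B now lies inside the left bay at about (181,275), and the lens cell at (225,279) hasn't moved. Next come ring A and then the square.

```bash
python3 - <<'E'
from h import *
if drag((609.6,101.8),[(588,215),(578,334)]):
    if drag((640,-63),[(628,-115),(535,-180),(529,-245),(550,-334)]):
        ctrl.move_ptp([400,0,300],O)
c=ctrl.read_camera("top");cv2.imwrite("pics/top3.png",c["frame"][:,:,::-1])
f=c["frame"].astype(int);v=f.max(2);roi=np.zeros(v.shape,bool);roi[110:345,90:550]=1
[print(*b) for b in blobs(c,roi&(v<48),20)]
hsv=cv2.cvtColor(c["frame"],cv2.COLOR_RGB2HSV)
[print("brass",*b) for b in blobs(c,roi&(hsv[...,1]>90)&(v>90)&(hsv[...,0]<28),26)]
E
```

```text
[588.  214.6   6.8] [ 0.2 -1.  -0.8]
[578.2 333.5   7. ] [0.  0.9 0.7]
t 15.2
[ 627.9 -115.1    7. ] [0.3 1.2 0.4]
[ 535.3 -179.8    7. ] [ 0.1  0.1 -1. ]
[ 528.9 -244.8    6.9] [-0.7 -0.7  0.2]
[ 549.9 -333.6    6.9] [-0.2  0.8  1. ]
t 22.2333
[259. 321.] (373.2, 139.1) (14, 109) 77.3
[322. 290.] (442.4, -1.4) (30, 19) 85.2
[178. 276.] (472.2, 319.9) (74, 79) 0.4
[124. 259.] (507.5, 445.0) (75, 79) 0.4
[460. 243.] (549.1, -319.3) (76, 81) 4.5
[319. 230.] (576.5, 5.2) (25, 23) 0.4
[517. 234.] (572.6, -449.0) (83, 78) 83.9
[180. 230.] (576.5, 319.0) (75, 78) 0.4
[416. 113.] (848.5, -218.5) (19, 35) 0.5
[194. 112.] (846.3, 296.9) (14, 35) 0.5
brass [224. 279.] (463.9, 217.1) (25, 25) 0.4
brass [420. 207.] (632.5, -225.5) (25, 30) 89.7
brass [375. 142.] (780.6, -119.4) (75, 14) 0.0
```

View pics/top3.png

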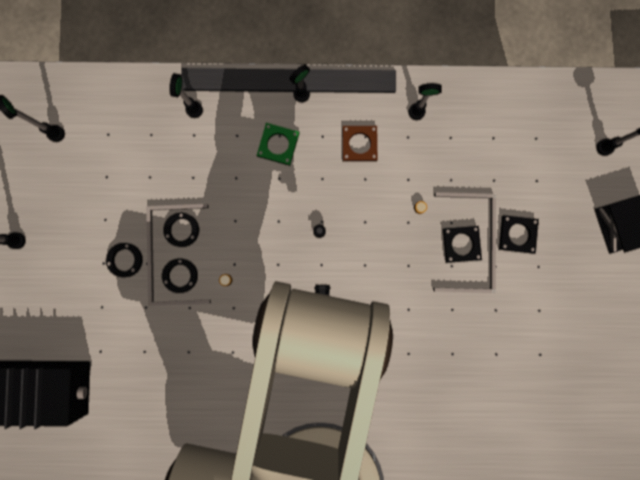

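The picture shows all three mounts in their bays: rings at (180,230) and (178,276), the square at (460,243). They sit about 65 mm deep, and the rings are about 52 mm either side of the bay's centre line. The lens cells are in place and the arm is clear.

```bash
python3 -c "
from workcell import ctrl
print(ctrl.sign_off())"
```

```text
the job is handed in; nothing more can be done
None
```

I handed the job in at about 23 s: by the last top picture both round mounts are in the left bay, the square one is in the right bay, and the lens cells and post holder are where they were; the verdict was not shown to me.

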